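# Bring a sample carrier's marked spot under the needle

## Task

Lift the top sample carrier straight off the nested stack, leaving the two below nested where they stand. Set it down on the front of the needle stand's stage, clear of the needle, then slide it along the stage until its red dot lies directly under the needle tip, and let go of it. Do not touch the needle, and leave the cups, bottles and timer where they are.

Things in the scene. Friction and masses are not known exactly. Their poses are not given: they have to be found in the camera images.
- stand: Needle stand, fixed on the bench, place and heading vary. Grey stage plate 225 x 80 x 8 mm with a steel column (133 mm tall) at its back and a blue arm and head over the needle. Origin on the bench straight below the needle tip; x points from the open front of the stage to the column, y left, z up. The stage runs from x = -140 mm (front edge) to +85 mm, y = -40 to +40 mm; its top is at z = 8 mm.
- needle_tip (a point): The lower tip of the thin steel needle (3 mm across) that points straight down from the stand's head: 43 mm above the bench, 35 mm above the stage, which leaves 5 mm over the plate of a carrier that stands on the stage. Axes as the stand's.
- stage_front (a point): Middle of the front edge of the stage, on its upper surface.
- top_grip (a point): Centre of the black grip block of the uppermost carrier, the one to move: 34 mm along the carrier, 24 mm across, 14 mm high. It stands on the carrier's plate near one end, 42 mm from the carrier's middle; underside 30 mm, this centre 37 mm, top 44 mm above the carrier's foot. x axis: along the carrier from grip block to red dot; z up.
- top_spot (a point): Centre of the red dot (10 mm across, in a white disc with a black rim, 18 mm) on the plate of the uppermost carrier: 30 mm above the carrier's foot, 88 mm from the grip block's centre along the carrier's x, and 46 mm from its middle. Axes as the carrier's. The carrier's centre of mass lies 50 to 56 mm behind the dot.
- carrier_top: The uppermost carrier: formed aluminium inverted tray, 131 x 61 mm at its foot, 120 x 50 mm at its flat plate 30 mm higher, sides sloping 10 degrees, 84 to 168 g. Origin at the middle of its foot; x towards the red dot. The three carriers are alike and nest with 16.5 mm from one to the next, flanges overlapping 13.5 mm with about 1 mm of play, so they separate only when lifted straight and level.
- middle_grip (a point): Centre of the grip block of the second carrier, which must stay nested on the lowest one. It is hidden under the top carrier at first, 16.5 mm below the top carrier's.
- middle_spot (a point): Red dot of the second carrier, hidden at first.
- bottom_spot (a point): Red dot of the lowest carrier, hidden at first; the lowest carrier's foot stands on the bench.
- carrier_bottom: The lowest carrier; origin at the middle of its foot, on the bench.
- needle: The needle, 3 mm across, fixed in the stand; origin at its tip. Nothing may touch it. Above it the stand's head is 26 mm across, 76 to 106 mm above the bench (chuck below it down to 64 mm); the arm, 22 mm wide, runs back from the head to the column, whose axis is 62 mm behind the needle.
- yellow_cup: Bystander: small cup with a yellow lid, 54 mm across, 60 mm tall, origin at the centre of its underside.
- blue_cup: Bystander: light blue cup with a red lid, 62 mm across, 74 mm tall, origin at the centre of its underside.
- timer: Bystander: white bench timer lying flat, 62 x 62 x 19 mm, origin at the centre of its underside.
- wash_bottle: Bystander: white wash bottle with red cap and bent spout, 65 mm across, 214 mm tall; its origin is on the bench 27 mm to the +y side (its own frame) of the bottle's axis.
- sample_bottle: Bystander: clear bottle with white screw cap, 54 mm across, 118 mm tall, origin at the centre of its underside.

How it is judged:
By the outcome, as a careful person would: the job done as asked, in the order asked, and still so for the second after the job is handed in, with the robot touching nothing.
It also fails if it takes over 48 s, if anything falls off the work surface, if the arm or the gripper's body presses on something with over 40 N, if the wrist force passes 120 N, or if a joint passes its speed limit or range.

## Robot

A 7-joint arm with a two-finger parallel gripper is mounted at the origin on a cart in front of the work surface, level with it; the furniture and walls round the work are solid. World frame = base frame: x ahead of the robot, y to its left, z up, the work surface at z = 0. Lengths are in m, angles in rad, forces in N, time in s.
With the tool pointing down it reaches from about 0.375 to 0.925 m from the base axis. Payload 3.1 kg.
Tool frame: the origin (TCP) lies between the finger pads; the fingertips stand 14 mm ahead of it and the grasp point (between the pads) lies 5 mm behind it; z points along the fingers, y is the direction in which the jaws open and shut (so a half turn about z gives the same grasp; the last joint's range is limited). The gripper opens to 85 mm and grips with 20 to 120 N. Pads are 22 mm wide; open, the fingers measure 114 mm over their backs; the gripper's body (76 mm by 85 mm) begins 54 mm behind the grasp point. The pads swing forward as they close: fully open they stand 13 mm farther back than shut.
Start: joints at [1.089, 0.383, 0.044, 1.598, -0.018, 1.161, -0.05], TCP at [0.243, -0.603, 0.245] pointing down, gripper open.
Joint ranges: [-2.61, 2.61], [-0.41, 2.15], [-1.48, 1.57], [0, 2.5], [-1.57, 4.71], [0.05, 1.97], [-2.85, 2.85]. Speed limits (rad/s): [2.79, 2.79, 3.14, 3.14, 3.14, 3.14, 3.14].

## Interface

Orientations are given as a unit quaternion [w, x, y, z].
In Python, from rig import arm gives the robot as it stands. The module is installed in compiled form; this text tells all that it offers.
- The arm moves only by the tool drive_tool, never from a script. Its argument "plan" is text: rows parted by semicolons, each of 7 numbers parted by spaces: the shift along the tool's x, y, z in units of 25 mm (1.0 is 25 mm), then the turn, a rotation vector about the tool's x, y, z in units of 5 degrees (1.0 is 5 degrees), then the opening, from 0 (shut) to 1 (fully open). A call has 1 to 20 rows; each row is the pose to reach, as a shift and turn from the pose commanded when the call began, along the tool's axes at that moment; what a row does not reach only later rows make up. A row lasts 1/12 s, in which the tool goes at most 41.7 mm and 7.16 degrees, less where a joint would pass 70% of its speed; a pose out of reach is approached as far as the arm can. A call with a gripper value outside its range is refused whole. The fingers move at their own pace and stop on an object; "newtons" is the grip in N (left out, the last holds). Time passes only in rows, so rows that repeat a pose let the fingers close. It gives the time, the measured TCP pose, the force and the opening at its end, in the units of the state.
- arm.read_state(): the state, without advancing time (a new reading comes with each control period).
- arm.grab_frame(name): name is "scene" or "top" or "wrist"; returns a dict with "frame" (480x640x3 uint8, red, green, blue), "fov_y" (degrees; the focal length in pixels is half the picture's height over the tangent of half this angle, whatever the lens; pixels are square), "cx", "cy" (the principal point, pixels), "camera_from_world" (4x4, takes a point from world to camera coordinates); the wrist camera has in their place "hand_eye" (4x4, takes a point from camera to tool coordinates, whose origin is the TCP and whose axes are the flange's). Camera axes: x right, y down, z forward; pixel columns grow to the right and rows downward; lengths in m; the calibration is good to about 2 mm. The wrist camera is an equidistant fisheye: a pixel r from the principal point sees the ray r / f radians off the axis. A picture is of the moment at which its call begins: read the wrist's pose just before it. There is no depth.
- arm.job_done(): hands the job in, once; it reports no verdict.
Trained networks look in a picture, given as the dict that the camera call returned (one of the last four; its "shot" number tells which), for a name from the list of things; names that differ only in an ending like _2 or _b are one class to them, and where a whole thing is asked for, a point or a joint stands for the part that bears it (a point fixed in the world has none). Each returns a list of dicts, best first, with "p" (0 to 1); they miss things now and then, are a little off and sometimes report something else, mostly with a low value. They report only what shows in the picture. A call takes as long as a camera call.
- arm.spot_in(picture, query): "xyz" ([x, y, z] in m, in world coordinates, good to about 4 mm: the middle of the surface that is visible of it).
- arm.cut_out(picture, query): "region" (480x640 bool, what is visible of it).
The state is a dict: "clock": time; "q": joint angles; "joint_velocities": joint speeds; "joint_efforts": joint torques, N m; "tool_pos": TCP position; "tcp_rot": TCP orientation; "wrist_force": force on the tool from outside, world axes, zero at the start; "wrist_torque": the same for the moment, N m; "grip_width": finger opening in m.
Only numpy, scipy, OpenCV 4.12 (cv2) and the standard library are available. Lean on these libraries where they do the work, as an engineer would, in place of code of your own. Each camera call takes 0.05 s, during which the arm holds its last target. There are 200 camera calls.

## Working session

There is one attempt and no reset: what is moved stays moved. The work goes in short steps, Python scripts to look and compute and a tool call to move; the robot and the scene stay as the last step left them, time stands still between calls to the robot, and variables do not carry over. Pictures are saved under pics/ and viewed, about 8 in all and at most 12, crops included, and the job is handed in when it is done.

Besides the shell and the picture viewer there is one more tool, called as a command line: name --argument value ..., lists and objects as JSON in quotes. drive_tool: Moves the arm, as the interface text tells. Its arguments: {"type":"object","properties":{"plan":{"type":"string"},"newtons":{"type":"number"}},"required":["plan"]}

```bash
mkdir -p pics
cat > h.py <<'E'
import numpy as np, cv2
from rig import arm
from scipy.spatial.transform import Rotation as R
def save(im,n): cv2.imwrite('pics/'+n,im[:,:,::-1])
def K(p):
    return 240/np.tan(np.radians(p['fov_y'])/2)
def proj(p,X):
    c=p['camera_from_world']@np.r_[X,1]; f=K(p)
    return np.array([p['cx']+f*c[0]/c[2],p['cy']+f*c[1]/c[2]])
def ray(p,uv):
    M=np.linalg.inv(p['camera_from_world']);f=K(p)
    d=M[:3,:3]@np.array([(uv[0]-p['cx'])/f,(uv[1]-p['cy'])/f,1]);return M[:3,3],d/np.linalg.norm(d)
def atz(p,uv,z):
    o,d=ray(p,uv);return o+d*(z-o[2])/d[2]
E
python3 - <<'E'
from h import *
s=arm.read_state();print(s['clock'],s['tool_pos'],s['tcp_rot'],s['grip_width'])
for n in['scene','top']:
    p=arm.grab_frame(n);save(p['frame'],n+'0.png')
    M=np.linalg.inv(p['camera_from_world']);print(n,M[:3,3].round(3),p['fov_y'])
    for q in['needle_tip','stage_front','top_grip','top_spot','stand','carrier_top','yellow_cup','blue_cup','timer','wash_bottle','sample_bottle']:
        r=arm.spot_in(p,q)
        print(q,[(np.round(a['xyz'],3).tolist(),round(a['p'],2),proj(p,a['xyz']).round().tolist()) for a in r[:2]])
print(arm.read_state()['clock'])
E
```

```text
0.0 [ 0.24305127 -0.60184847  0.24385822] [-1.29517406e-03  9.81632063e-01  1.90779235e-01 -3.13578001e-04] 0.08520504759442948
scene [0.03  0.324 0.663] 49.06683623702757
needle_tip []
stage_front [([0.603, -0.191, 0.007], 0.6, [344.0, 245.0])]
top_grip [([0.473, -0.149, 0.059], 0.72, [376.0, 271.0]), ([0.458, -0.146, 0.024], 0.16, [379.0, 291.0])]
top_spot [([0.467, -0.148, 0.062], 0.81, [378.0, 271.0]), ([0.455, -0.145, 0.023], 0.33, [380.0, 293.0])]
stand [([0.602, -0.184, 0.004], 0.79, [341.0, 247.0])]
carrier_top [([0.467, -0.155, 0.063], 0.97, [381.0, 269.0])]
yellow_cup [([0.412, -0.023, 0.06], 0.84, [342.0, 328.0]), ([0.603, -0.188, 0.011], 0.53, [343.0, 244.0])]
blue_cup [([0.479, -0.049, 0.075], 0.58, [327.0, 288.0])]
timer []
wash_bottle []
sample_bottle []
top [ 0.413 -0.119  1.002] 46.357594360115854
needle_tip []
stage_front [([0.61, -0.182, 0.006], 0.87, [355.0, 243.0])]
top_grip [([0.474, -0.155, 0.06], 0.79, [340.0, 316.0])]
top_spot [([0.479, -0.153, 0.064], 0.64, [339.0, 313.0])]
stand [([0.607, -0.182, 0.003], 0.7, [355.0, 245.0])]
carrier_top [([0.478, -0.157, 0.058], 0.63, [341.0, 314.0])]
yellow_cup [([0.421, -0.035, 0.059], 0.68, [267.0, 347.0])]
blue_cup [([0.489, -0.061, 0.069], 0.76, [284.0, 305.0])]
timer [([0.66, 0.012, 0.021], 0.84, [248.0, 212.0])]
wash_bottle [([0.577, -0.04, 0.129], 0.89, [270.0, 246.0])]
sample_bottle [([0.74, -0.177, 0.085], 0.86, [356.0, 160.0]), ([0.475, -0.152, 0.058], 0.21, [338.0, 316.0])]
1.2
```

View pics/scene0.png

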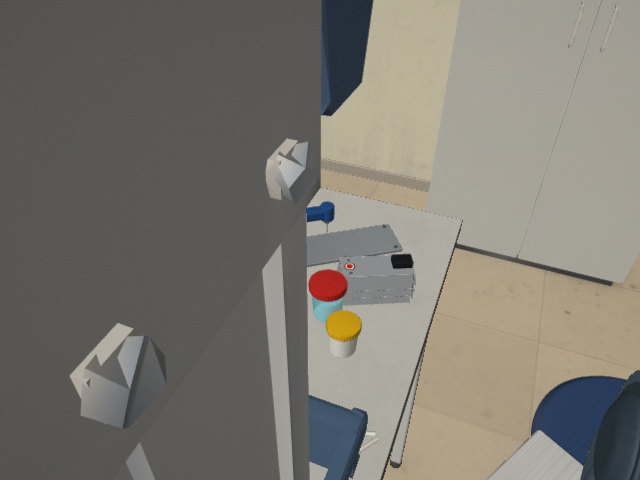

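View pics/top0.png

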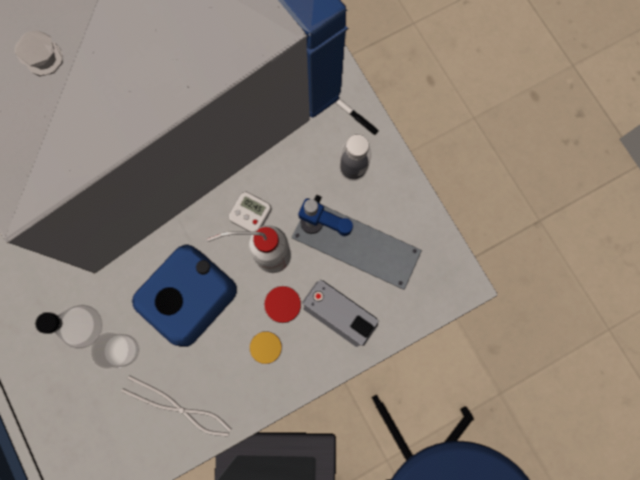

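The scene view shows the spot at (350,266), the grip at (402,261) and the head at (325,211). The top view shows the spot at (318,297), the grip at (364,326), the stage's front corners near (420,248) and (405,287), and the head at (344,227).

Run:
```python
from h import *
p=arm.grab_frame('top');s=arm.grab_frame('scene')
def blob(p,win,fn):
    x0,y0,x1,y1=win;im=p['frame'][y0:y1,x0:x1].astype(int);m=fn(im).astype(np.uint8)
    n,l,st,c=cv2.connectedComponentsWithStats(m)
    i=1+st[1:,4].argmax();return c[i]+[x0,y0],st[i,4]
red=lambda i:(i[...,0]>150)&(i[...,1]<110)
blk=lambda i:i.max(-1)<60
a,n1=blob(p,(308,288,328,308),red);b,n2=blob(p,(345,310,382,342),blk)
A=atz(p,a,.063);B=atz(p,b,.077);print('top',a,n1,A,b,n2,B,np.linalg.norm((A-B)[:2]),np.degrees(np.arctan2(*(A-B)[1::-1])))
a,n1=blob(s,(338,258,362,274),red);b,n2=blob(s,(385,250,416,272),blk)
A=atz(s,a,.063);B=atz(s,b,.073);print('sc',a,n1,A,b,n2,B,np.linalg.norm((A-B)[:2]),np.degrees(np.arctan2(*(A-B)[1::-1])))
for z in (.0,):
  pass
r=arm.cut_out(p,'stand')[0];m=r['region'];print(r['p'],m.sum())
im=p['frame'].copy();im[m]=im[m]//2+[0,100,0]
g=p['frame'].astype(int);
c=np.hstack([cv2.resize(x[190:295,285:430],None,fx=2.7,fy=4,interpolation=3) for x in (p['frame'],im)])
c=cv2.resize(p['frame'][190:350,285:430],None,fx=3.6,fy=3.6,interpolation=2);save(c,'topc.png')
c=cv2.resize(s['frame'][190:310,300:430],None,fx=5,fy=5,interpolation=2);save(c,'scc.png')
# stage fit
grey=m&(abs(g[...,0]-g[...,2])<30)
ys,xs=np.nonzero(m)
P=np.array([atz(p,(x,y),.008)[:2] for x,y in zip(xs,ys)],np.float32)*1000
print(cv2.minAreaRect(P),cv2.boxPoints(cv2.minAreaRect(P)))
```

```text
top [317.85714286 295.80952381] 21 [ 0.50668701 -0.11709383  0.063     ] [362.25259516 326.55709343] 289 [ 0.45656446 -0.19089478  0.077     ] 0.08921238457032735 55.81727548156808
sc [349.15789474 265.68421053] 19 [ 0.50625865 -0.1183987   0.063     ] [401.53992395 261.        ] 263 [ 0.45368057 -0.18752886  0.073     ] 0.08685293913741103 52.744604027642275
0.62 5501
((612.6719970703125, -181.1302947998047), (234.4989471435547, 90.7162857055664), 64.36431121826172) [[ 521.0511  -267.21402]
 [ 602.8376  -306.4622 ]
 [ 704.2929   -95.04657]
 [ 622.5064   -55.7984 ]]
```

View pics/topc.png

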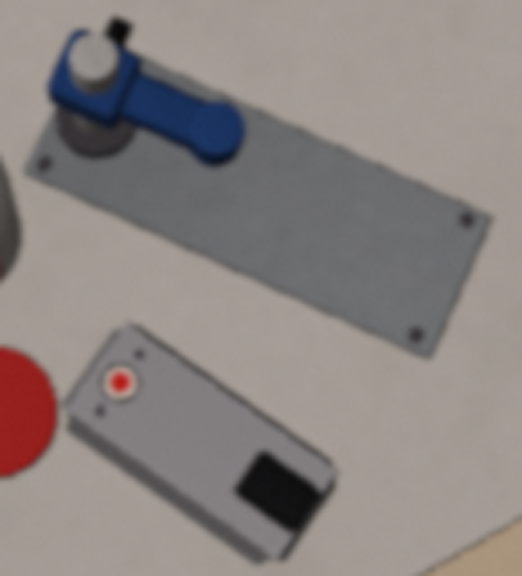

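View pics/scc.png

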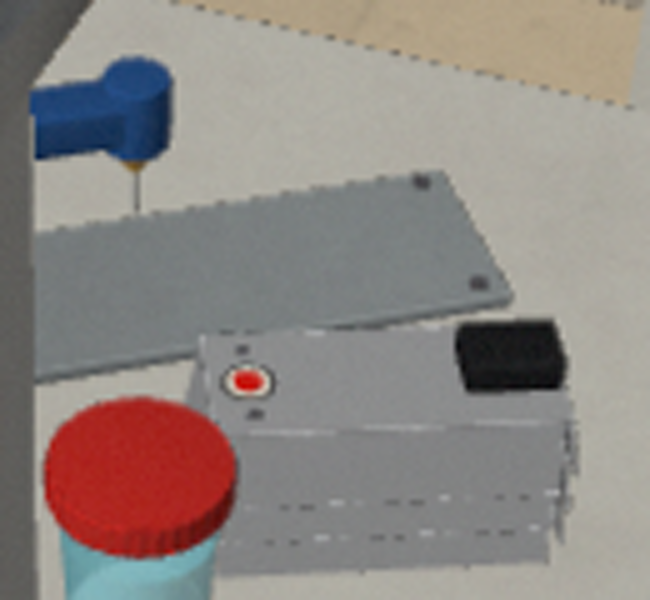

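```bash
cat >> h.py <<'E'
def rows(pos,head,start=None,q=None):
    """row numbers to reach TCP pos with tool x at heading (deg), tool down"""
    s=arm.read_state();P=s['tool_pos'] if start is None else start
    w=s['tcp_rot'];R0=R.from_quat([w[1],w[2],w[3],w[0]])
    a=np.radians(head);X=np.array([np.cos(a),np.sin(a),0]);Z=np.array([0,0,-1.]);Rt=R.from_matrix(np.c_[X,np.cross(Z,X),Z])
    return np.r_[R0.inv().apply(np.array(pos)-P)/.025,np.degrees((R0.inv()*Rt).as_rotvec())/5].round(3)
E
python3 - <<'E'
from h import *
p=arm.grab_frame('top');s=arm.grab_frame('scene')
c=lambda u,v:atz(p,(u/3.6+285-.36,v/3.6+190-.36),.008)
F1,F2,B=c(492,217),c(430,357),c(25,173)
print(F1,F2,B,np.linalg.norm(F1-F2),np.linalg.norm(F2-B))
d=B-F2;h1=np.degrees(np.arctan2(d[1],d[0]));e=F1-F2;h2=np.degrees(np.arctan2(e[1],e[0]))+90
print('head',h1,h2)
u=d/np.linalg.norm(d);v=np.array([-u[1],u[0],0])
for o in ((F1+F2)/2+.14*u, B-.085*u-.04*v, F2+.14*u+.04*v): print('needle',o)
print('scene needle',atz(s,(137/5+300-.4,210/5+190-.4),.043))
cs=lambda u,v:atz(s,(u/5+300-.4,v/5+190-.4),.008)
print('scene front',cs(440,173),cs(513,296))
e=[atz(p,(u/3.6+285,v/3.6+190),.063) for u,v in((130,325),(335,468))];d=e[0]-e[1];print('carrier edge head',np.degrees(np.arctan2(d[1],d[0])),np.linalg.norm(d))
print(rows([.455,-.189,.20],54.5))
E
```

```text
[ 0.59921717 -0.30182595  0.008     ] [ 0.52805682 -0.27028321  0.008     ] [ 0.61637324 -0.06704984  0.008     ] 0.07783790213657127 0.221593301887427
head 66.51232134826013 66.0940687766236
needle [ 0.61943425 -0.15765417  0.008     ]
needle [ 0.61918217 -0.16094931  0.008     ]
needle [ 0.54716825 -0.12594072  0.008     ]
scene needle [ 0.61860607 -0.16140987  0.043     ]
scene front [ 0.5958038  -0.30002163  0.008     ] [ 0.52416106 -0.26942918  0.008     ]
carrier edge head 56.207810621806416 0.1157971698033796
[ 14.045 -12.175   1.811  -0.     -0.     -6.501]
```

drive_tool --plan "7 -6 0 0 0 -3.2 1;14.05 -12.15 1.8 0 0 -6.6 0.7;14.05 -12.15 1.8 0 0 -6.6 0.6;14.05 -12.15 1.8 0 0 -6.6 0.6;14.05 -12.15 1.8 0 0 -6.6 0.6;14.05 -12.15 1.8 0 0 -6.6 0.6;14.05 -12.15 1.8 0 0 -6.6 0.6;14.05 -12.15 1.8 0 0 -6.6 0.6;14.05 -12.15 1.8 0 0 -6.6 0.6;14.05 -12.15 1.8 0 0 -6.6 0.6;14.05 -12.15 1.8 0 0 -6.6 0.6;14.05 -12.15 1.8 0 0 -6.6 0.6;14.05 -12.15 1.8 0 0 -6.6 0.6;14.05 -12.15 1.8 0 0 -6.6 0.6;14.05 -12.15 1.8 0 0 -6.6 0.6;14.05 -12.15 1.8 0 0 -6.6 0.6" --newtons 40

```text
clock: 2.78
tool_pos: [0.4544, -0.1921, 0.2004]
tcp_rot: [0.0, 0.888, 0.46, -0.0]
wrist_force: [0.1, -0.1, 0.2]
grip_width: 0.0508
```

```bash
cat >> h.py <<'E'
def wray(p,s,uv):
    H=p['hand_eye'];f=240/np.tan(np.radians(p['fov_y'])/2)
    d=np.array([uv[0]-p['cx'],uv[1]-p['cy']]);r=np.hypot(*d);t=r/f
    c=np.r_[d/max(r,1e-9)*np.sin(t),np.cos(t)]
    w=s['tcp_rot'];Rt=R.from_quat([w[1],w[2],w[3],w[0]])
    return Rt.apply(H[:3,3])+s['tool_pos'],Rt.apply(H[:3,:3]@c)
def watz(p,s,uv,z):
    o,d=wray(p,s,uv);return o+d*(z-o[2])/d[2]
E
python3 - <<'E'
from h import *
s=arm.read_state();p=arm.grab_frame('wrist');save(p['frame'],'w1.png')
print(p['fov_y'],p['hand_eye'].round(3).tolist(),s['tool_pos'])
for q in['top_grip','top_spot','needle_tip']:
    r=arm.spot_in(p,q);print(q,[(np.round(a['xyz'],3).tolist(),round(a['p'],2)) for a in r[:2]])
np.save('w1.npy',dict(p=p,s=s),allow_pickle=True)
E
```

```text
65.70646984690485 [[-0.0, -0.95, -0.313, 0.08], [1.0, -0.0, -0.001, -0.002], [0.001, -0.313, 0.95, -0.129], [0.0, 0.0, 0.0, 1.0]] [ 0.45438983 -0.19211734  0.20037362]
top_grip [([0.485, -0.154, 0.064], 0.77), ([0.607, -0.177, 0.007], 0.15)]
top_spot [([0.479, -0.154, 0.063], 0.87)]
needle_tip []
```

View pics/w1.png

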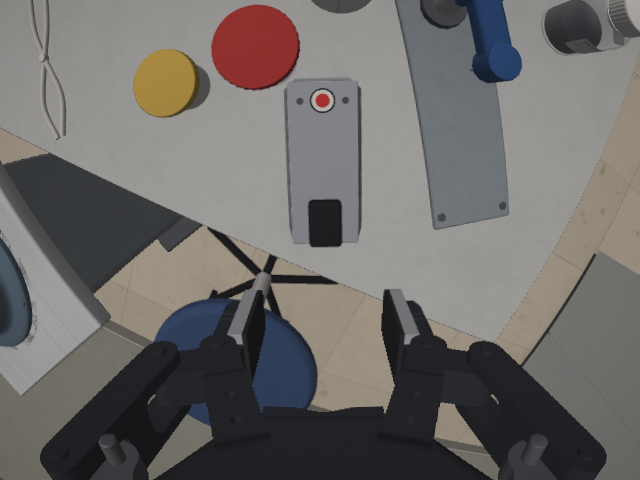

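The wrist view shows the red dot at (322,100), the grip block from (308,199) to (342,246), and the head at (497,65).

```bash
cat >> h.py <<'E'
def wblob(p,s,win,fn,z):
    x0,y0,x1,y1=win;m=fn(p['frame'][y0:y1,x0:x1].astype(int)).astype(np.uint8)
    n,l,st,c=cv2.connectedComponentsWithStats(m);i=1+st[1:,4].argmax()
    ys,xs=np.nonzero(l==i);X=np.array([watz(p,s,(x+x0,y+y0),z)[:2] for x,y in zip(xs,ys)])
    return c[i]+[x0,y0],st[i,4],X.mean(0),X
red=lambda i:(i[...,0]>150)&(i[...,1]<110)
blk=lambda i:i.max(-1)<60
E
python3 - <<'E'
from h import *
d=np.load('w1.npy',allow_pickle=True).item();p,s=d['p'],d['s']
a=wblob(p,s,(308,88,338,112),red,.063);b=wblob(p,s,(304,192,346,252),blk,.077)
print(a[:3],b[:3])
e=a[2]-b[2];print(np.linalg.norm(e),np.degrees(np.arctan2(e[1],e[0])))
for r,z in((a,.063),(b,.077)): print(cv2.minAreaRect((r[3]*1000).astype(np.float32)))
# top plate edges: long sides at image
for pts in (((288,82),(292,236)),((357,82),(358,236))):
    A,B=[watz(p,s,q,.063) for q in pts];print('edge',A,B,np.degrees(np.arctan2(*(A-B)[1::-1])))
# network mask orientation
for uv in ((433,229),(509,214)): print('front corner',watz(p,s,uv,.008))
E
```

```text
(array([322.22666667, 100.1       ]), np.int32(150), array([ 0.50405597, -0.11790704])) (array([324.83265857, 222.79149798]), np.int32(1482), array([ 0.4558576 , -0.18922269]))
0.08607557708240256 55.94737957727531
((504.2541198730469, -117.9596176147461), (8.605355262756348, 9.124307632446289), 54.67950439453125)
((455.72076416015625, -189.50567626953125), (34.30480194091797, 22.834857940673828), 55.59825134277344)
edge [ 0.4921592  -0.09317771  0.063     ] [ 0.427166   -0.18680188  0.063     ] 55.23190623269378
edge [ 0.5316353  -0.12113221  0.063     ] [ 0.46805148 -0.21572667  0.063     ] 56.09207763645974
front corner [ 0.52336139 -0.26959174  0.008     ]
front corner [ 0.59692526 -0.30253102  0.008     ]
```

Run:
```python
from h import *
for z in (.095,.079): print(rows([.4558,-.1896,z],55.6))
```

```text
[ 6.500e-02  1.000e-03  4.213e+00  2.000e-03  3.000e-03 -1.520e-01]
[ 6.500e-02  1.000e-03  4.853e+00  2.000e-03  3.000e-03 -1.520e-01]
```

drive_tool --plan "0.07 0 1.5 0 0 -0.15 0.55;0.07 0 3 0 0 -0.15 0.55;0.07 0 3.8 0 0 -0.15 0.55;0.07 0 4.2 0 0 -0.15 0.55;0.07 0 4.5 0 0 -0.15 0.55;0.07 0 4.7 0 0 -0.15 0.55;0.07 0 4.85 0 0 -0.15 0.55;0.07 0 4.85 0 0 -0.15 0.55;0.07 0 4.85 0 0 -0.15 0.55"

```text
clock: 3.73
tool_pos: [0.4573, -0.1885, 0.08]
tcp_rot: [0.001, 0.884, 0.467, 0.001]
wrist_force: [-0.8, 0.2, -0.1]
grip_width: 0.0468
```

Run:
```python
from h import *
s=arm.read_state();p=arm.grab_frame('wrist');save(p['frame'],'w2.png')
print(s['tool_pos'],s['wrist_force'],s['grip_width'])
```

```text
[ 0.45730055 -0.18846515  0.0800166 ] [-0.81235621  0.1585783  -0.10403183] 0.046835481771368696
```

View pics/w2.png

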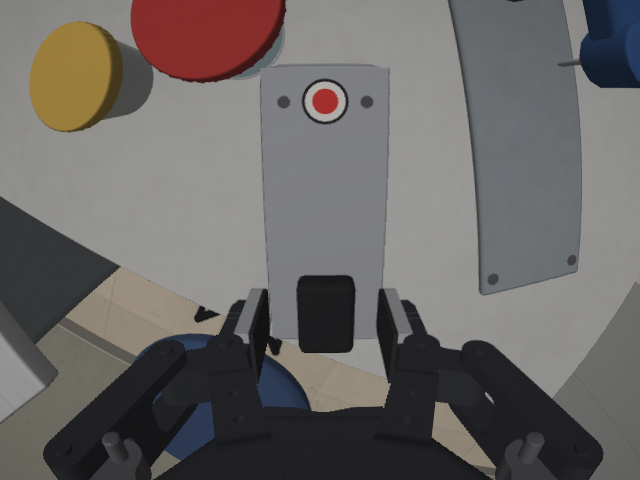

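The wrist view now shows the block at (326,313) between the pads (267..378), a little right of centre. I'll check that offset in the tool frame before closing.

Run:
```python
from h import *
s=arm.read_state();p=arm.grab_frame('wrist')
a=wblob(p,s,(308,85,345,120),red,.063)
f=p['frame'].astype(int)
print([ (x,f[285,x].max()) for x in range(292,362,3)])
w=s['tcp_rot'];Ri=R.from_quat([w[1],w[2],w[3],w[0]]).inv()
T=lambda X:(Ri.apply(np.r_[X[:2],.077]-s['tool_pos'])*1000).round(1)
print('dot',a[0],a[1],a[2],T(a[2]))
for uv in((297,290),(355,290)): print(T(watz(p,s,uv,.077)))
for uv in((299,350),(353,350)): print(T(watz(p,s,uv,.077)))
print(s['tool_pos'],s['wrist_force'])
```

```text
[(292, np.int64(129)), (295, np.int64(130)), (298, np.int64(29)), (301, np.int64(28)), (304, np.int64(30)), (307, np.int64(32)), (310, np.int64(30)), (313, np.int64(30)), (316, np.int64(30)), (319, np.int64(31)), (322, np.int64(31)), (325, np.int64(31)), (328, np.int64(29)), (331, np.int64(27)), (334, np.int64(30)), (337, np.int64(29)), (340, np.int64(30)), (343, np.int64(29)), (346, np.int64(29)), (349, np.int64(29)), (352, np.int64(23)), (355, np.int64(122)), (358, np.int64(128)), (361, np.int64(128))]
dot [324.6407767  101.01359223] 515 [ 0.50414428 -0.11785681] [84.7 -1.1  3.1]
[ 11.9 -12.1   3.1]
[11.9 11.   3.1]
[-17.7 -12.2   3.1]
[-17.8  11.3   3.1]
[ 0.45736178 -0.18846278  0.08011385] [-0.16474819  0.05765848 -0.35552384]
```

drive_tool --plan "0 -0.02 0.04 0 0 0 0.35;0 -0.02 0.04 0 0 0 0.3;0 -0.02 0.04 0 0 0 0.2;0 -0.02 0.04 0 0 0 0.1;0 -0.02 0.04 0 0 0 0;0 -0.02 0.04 0 0 0 0;0 -0.02 0.04 0 0 0 0;0 -0.02 0.04 0 0 0 0" --newtons 80

```text
clock: 4.5
tool_pos: [0.4567, -0.1883, 0.0789]
tcp_rot: [0.001, 0.884, 0.467, 0.0]
wrist_force: [-0.2, 0.3, 5.9]
grip_width: 0.0222
```

drive_tool --plan "0 -0.02 0 0 0 0 0;0 -0.02 -0.1 0 0 0 0;0 -0.02 -0.2 0 0 0 0;0 -0.02 -0.3 0 0 0 0;0 -0.02 -0.4 0 0 0 0;0 -0.02 -0.5 0 0 0 0;0 -0.02 -0.6 0 0 0 0;0 -0.02 -0.7 0 0 0 0;0 -0.02 -0.8 0 0 0 0;0 -0.02 -1 0 0 0 0;0 -0.02 -1.2 0 0 0 0;0 -0.02 -1.4 0 0 0 0;0 -0.02 -1.6 0 0 0 0;0 -0.02 -1.8 0 0 0 0;0 -0.02 -2 0 0 0 0;0 -0.02 -2 0 0 0 0"

```text
clock: 5.83
tool_pos: [0.4565, -0.1878, 0.1294]
tcp_rot: [0.001, 0.884, 0.467, 0.001]
wrist_force: [0.1, 0.6, -1.6]
grip_width: 0.0218
```

Run:
```python
from h import *
s=arm.read_state();p=arm.grab_frame('wrist');c=arm.grab_frame('scene')
print(s['clock'],s['tool_pos'],s['wrist_force'],s['wrist_torque'],s['grip_width'])
save(np.hstack([cv2.resize(p['frame'],(480,360)),cv2.resize(c['frame'][190:310,300:400],(300,360))]),'w3.png')
a=wblob(p,s,(300,80,350,130),red,s['tool_pos'][2]-.016);print(a[:3])
g=np.array([.456,-.189]);m=arm.spot_in(c,'middle_spot');print([(x['xyz'],x['p']) for x in m])
```

```text
5.8333 [ 0.45648108 -0.18779539  0.12937844] [ 0.12335584  0.55296936 -1.55479607] [-0.01442938 -0.00633878 -0.01056027] 0.021757930151829714
(array([324.16795367, 100.76640927]), np.int32(518), array([ 0.50313876, -0.11703189]))
[([0.4605, -0.1482, 0.0458], 0.97)]
```

View pics/w3.png

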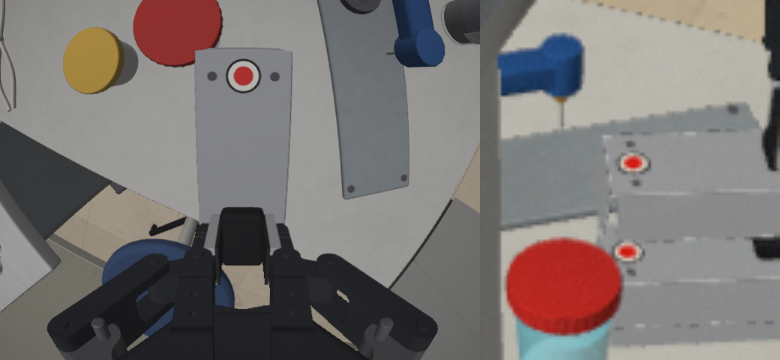

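Run:
```python
from h import *
for P,h in (([.505,-.275,.129],60),([.562,-.2932,.129],66.3),([.562,-.2932,.075],66.3)): print(rows(P,h))
```

```text
[-1.777e+00  3.609e+00 -3.900e-02 -1.000e-03  0.000e+00 -8.510e-01]
[-1.096e+00  5.903e+00 -3.900e-02 -1.000e-03  0.000e+00 -2.111e+00]
[-1.096e+00  5.904e+00  2.121e+00 -1.000e-03  0.000e+00 -2.111e+00]
```

drive_tool --plan "-0.4 0.6 0 0 0 -0.1 0;-0.9 1.4 0 0 0 -0.3 0;-1.3 2.2 0 0 0 -0.5 0;-1.6 3 0 0 0 -0.7 0;-1.7 3.7 0 0 0 -0.9 0;-1.6 4.4 0 0 0 -1.3 0;-1.4 5.1 0 0 0 -1.7 0;-1.2 5.6 0 0 0 -2 0;-1.1 5.9 0 0 0 -2.1 0;-1.1 5.9 0.5 0 0 -2.1 0;-1.1 5.9 1 0 0 -2.1 0;-1.1 5.9 1.5 0 0 -2.1 0;-1.1 5.9 1.9 0 0 -2.1 0;-1.1 5.9 2.1 0 0 -2.1 0;-1.1 5.9 2.1 0 0 -2.1 0"

```text
clock: 7.23
tool_pos: [0.5595, -0.2924, 0.0728]
tcp_rot: [-0.002, 0.838, 0.546, -0.001]
wrist_force: [-0.1, 0.7, -1.4]
grip_width: 0.0216
```

Run:
```python
from h import *
s=arm.read_state();p=arm.grab_frame('wrist');c=arm.grab_frame('scene')
print(s['clock'],s['tool_pos'],s['tcp_rot'],s['wrist_force'],s['grip_width'])
a=wblob(p,s,(300,70,350,130),red,s['tool_pos'][2]-.016);print(a[:3])
np.save('w4.npy',dict(p=p,s=s,c=c),allow_pickle=True)
save(np.hstack([cv2.resize(p['frame'][:300,200:460],(520,600),interpolation=2),cv2.resize(c['frame'][195:265,305:335],(257,600),interpolation=2)]),'w4.png')
```

```text
7.2333 [ 0.55949543 -0.29240952  0.07278259] [-0.00221703  0.83754255  0.5463657  -0.00144203] [-0.06669719  0.68503026 -1.42891674] 0.0216243542174508
(array([323.83846154, 100.69230769]), np.int32(520), array([ 0.59231272, -0.21385931]))
```

View pics/w4.png

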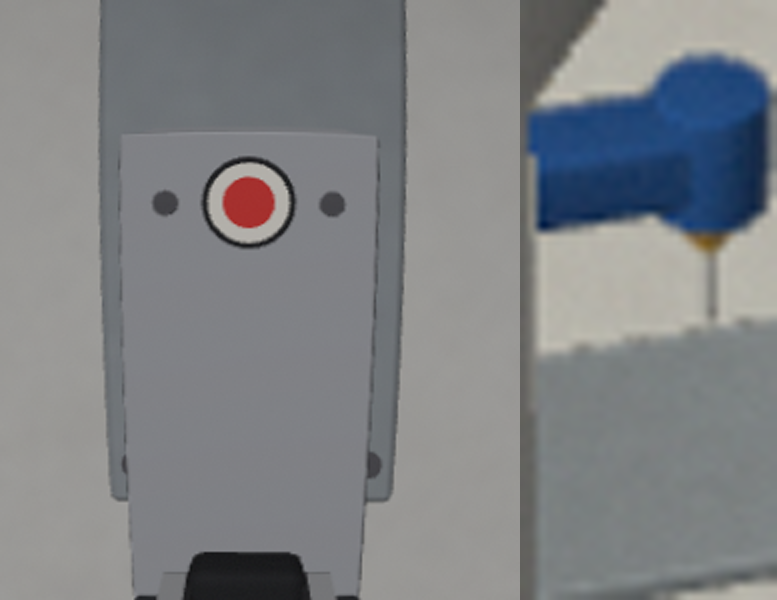

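The view shows the carrier parallel to the stage. Carrier edges are at 124..374 and stage edges at 103..403 in the crop, so the stage centre lies about 2 mm to tool +y.

Run:
```python
from h import *
s=arm.read_state();print(s['clock'],s['tool_pos'],s['tcp_rot'],s['joint_velocities'].round(3) if hasattr(s['joint_velocities'],'round') else s['joint_velocities'])
T=s['tool_pos']+.002*np.array([.916,-.402,0])
for z in(.058,.054): 
    T[2]=z;print(rows(T,66.3))
```

```text
7.3333 [ 0.56155387 -0.29317045  0.07518308] [-3.01729988e-04  8.37543449e-01  5.46370604e-01 -2.07059262e-04] [ 0.001 -0.016 -0.005 -0.022 -0.001  0.     0.002]
[ 0.     0.081  0.687 -0.008  0.    -0.013]
[ 0.     0.081  0.847 -0.008  0.    -0.013]
```

drive_tool --plan "0 0.08 0.25 0 0 0 0;0 0.08 0.45 0 0 0 0;0 0.08 0.6 0 0 0 0;0 0.08 0.68 0 0 0 0;0 0.08 0.72 0 0 0 0;0 0.08 0.76 0 0 0 0;0 0.08 0.76 0 0 0 0;0 0.08 0.76 0 0 0 0"

```text
clock: 8.0
tool_pos: [0.5639, -0.2941, 0.0567]
tcp_rot: [0.0, 0.838, 0.546, 0.0]
wrist_force: [-0.6, 1.3, -2.5]
grip_width: 0.0214
```

drive_tool --plan "0 0 0.04 0 0 0 0;0 0 0.08 0 0 0 0;0 0 0.08 0 0 0 0;0 0 0.08 0 0 0 0"

```text
clock: 8.33
tool_pos: [0.5637, -0.2941, 0.0545]
tcp_rot: [-0.0, 0.838, 0.546, -0.0]
wrist_force: [0.1, 1.0, -1.3]
grip_width: 0.0217
```

drive_tool --plan "0 0 0.03 0 0 0 0;0 0 0.06 0 0 0 0;0 0 0.06 0 0 0 0;0 0 0.06 0 0 0 0"

```text
clock: 8.67
tool_pos: [0.564, -0.2943, 0.0539]
tcp_rot: [0.0, 0.838, 0.546, -0.0]
wrist_force: [-1.4, 1.3, 4.3]
grip_width: 0.0222
```

Contact is made at about 6 N with the carrier on the stage. I'll slide it 40 mm and then look.

drive_tool --plan "0.2 0 0 0 0 0 0;0.4 0 0 0 0 0 0;0.6 0 0 0 0 0 0;0.8 0 0 0 0 0 0;1 0 0 0 0 0 0;1.2 0 0 0 0 0 0;1.4 0 0 0 0 0 0;1.5 0 0 0 0 0 0;1.6 0 0 0 0 0 0;1.6 0 0 0 0 0 0;1.6 0 0 0 0 0 0"

```text
clock: 9.58
tool_pos: [0.5812, -0.2577, 0.054]
tcp_rot: [0.001, 0.837, 0.547, 0.001]
wrist_force: [-0.6, -2.0, 4.9]
grip_width: 0.0216
```

Run:
```python
from h import *
s=arm.read_state();p=arm.grab_frame('wrist');c=arm.grab_frame('scene');t=arm.grab_frame('top')
print(s['clock'],s['tool_pos'],s['tcp_rot'],s['wrist_force'],s['grip_width'])
a=wblob(p,s,(290,70,350,130),red,.038);print(a[:3])
np.save('w5.npy',dict(p=p,s=s,c=c,t=t),allow_pickle=True)
save(np.hstack([cv2.resize(p['frame'][:150,260:420],(427,400),interpolation=2),cv2.resize(c['frame'][200:250,315:360],(360,400),interpolation=2)]),'w5.png')
```

```text
9.5833 [ 0.58120878 -0.25771683  0.05404028] [1.17859408e-03 8.37380274e-01 5.46619136e-01 6.38481722e-04] [-0.62493889 -2.04548701  4.89853399] 0.0216461647686958
(array([323.64571429, 100.77142857]), np.int32(525), array([ 0.61401628, -0.17919924]))
```

View pics/w5.png

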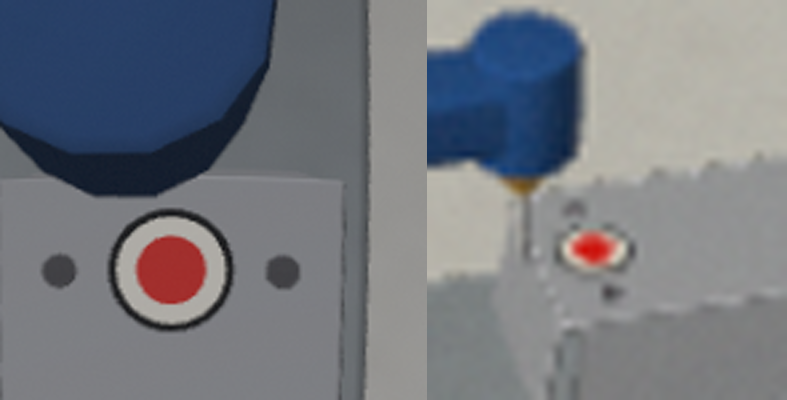

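The dot is at (324,101) in the wrist view and (335.8,231) in the scene view, with the needle tip at (327.5,232.2) in the scene. Next I'll work out the needle position relative to the dot from both cameras.

Run:
```python
from h import *
d=np.load('w5.npy',allow_pickle=True).item();p,c,t=d['p'],d['c'],d['t'];s=arm.read_state();print(s['clock'],s['tool_pos'],s['wrist_force'])
u=np.array([np.cos(np.radians(66.3)),np.sin(np.radians(66.3))]);y=np.array([u[1],-u[0]])
pr=lambda n,a:print(n,np.round(a[:2],4),'along %.4f right %.4f'%(np.dot(a[:2],u),np.dot(a[:2],y)))
# scene
f=c['frame'].astype(int);sub=f[222:240,340-15:346]
m=(f[...,0]-f[...,1]>60);m[:220]=0;m[245:]=0;m[:,:328]=0;m[:,350:]=0
w=np.clip(f[...,0]-f[...,1],0,None)*m;ys,xs=np.nonzero(m);ww=w[ys,xs]
uv=np.array([(xs*ww).sum(),(ys*ww).sum()])/ww.sum();print(uv,len(xs))
D=atz(c,uv,.038);pr('dot scene',D)
print(f[222:238,322:333].sum(-1)//3)
# dot via wrist
a=wblob(p,s,(290,70,350,130),red,.038);pr('dot wrist',a[2])
pr('tip scene',atz(c,(327.1,231.8),.043))
# blue head in top view & scene
for n,P,win in(('top',t,(335,210,365,245)),):
    g=P['frame'].astype(int);x0,y0,x1,y1=win
    b=(g[...,2]-g[...,0]>40)
    print(n);print(b[y0:y1,300:x1].astype(int).sum(0),b[y0:y1,300:x1].astype(int).sum(1))
# wrist: blue mask bottom silhouette & stage edges
g=p['frame'].astype(int);b=(g[...,2]-g[...,0]>20)
for r in range(0,76,6): 
    x=np.nonzero(b[r,200:420])[0];print(r,(x.min()+200,x.max()+200) if len(x) else None)
gg=g.sum(-1)//3
for r in(30,150,200): e=np.abs(np.diff(gg[r,200:440]));print(r,[(i+200,int(e[i])) for i in np.nonzero(e>12)[0]])
```

```text
9.7333 [ 0.58120977 -0.25768989  0.05403164] [-1.307777   -2.02176921  5.57450636]
[335.24575514 230.59562109] 18
dot scene [ 0.6162 -0.1795] along 0.0833 right 0.6364
[[173 163 119  86  81  73  77 124 164 168 176]
 [177 176 167 126  88  79 108 168 143 147 164]
 [176 176 177 166 138 113 168 151 144 142 149]
 [175 175 173 150 154 119 151 146 144 143 127]
 [176 176 173 162 164 118 145 146 148 141 111]
 [176 176 175 162 158 116 146 146 147 145 141]
 [178 176 175 153 153 114 145 145 143 144 141]
 [176 178 173 146 155 121 146 146 141 120 132]
 [175 175 168 145 153 106 145 147 140 122 184]
 [177 176 165 143 145 106 168 147 138  99 197]
 [176 175 151 143 143 120 136 140 141  92 146]
 [177 173 150 142 141 138 143 159 144 134 119]
 [145 147 145 144 142 143 146 160 146 144 142]
 [130 132 144 140 141 143 142 139 147 147 146]
 [124 138 142 141 144 143 143 143 159 146 147]
 [126 139 141 142 143 141 141 143 137 145 149]]
dot wrist [ 0.614  -0.1792] along 0.0827 right 0.6342
tip scene [ 0.618  -0.1612] along 0.1008 right 0.6307
top
[ 7  8  8  9  8  6  5  6  5  5  6  6  7  7  7  8  8 10 12 12 13 13 
[... 518 characters left out ...]
nt64(261), np.int64(348))
54 (np.int64(267), np.int64(343))
60 (np.int64(273), np.int64(339))
66 (np.int64(282), np.int64(330))
72 (np.int64(295), np.int64(318))
30 [(np.int64(228), 37), (np.int64(245), 21), (np.int64(246), 33), (np.int64(247), 16), (np.int64(248), 15), (np.int64(352), 17), (np.int64(357), 38), (np.int64(358), 27), (np.int64(397), 45), (np.int64(398), 22)]
150 [(np.int64(229), 14), (np.int64(230), 31), (np.int64(260), 21), (np.int64(385), 16), (np.int64(386), 33), (np.int64(387), 31), (np.int64(395), 23), (np.int64(396), 37)]
200 [(np.int64(232), 20), (np.int64(260), 23), (np.int64(261), 26), (np.int64(383), 17), (np.int64(385), 14), (np.int64(393), 40), (np.int64(394), 27)]
```

drive_tool --plan "0.05 -0.07 0 0 0 0 0;0.1 -0.14 0 0 0 0 0;0.2 -0.21 0 0 0 0 0;0.35 -0.21 0 0 0 0 0;0.5 -0.21 0 0 0 0 0;0.5 -0.21 0 0 0 0 0;0.5 -0.21 0 0 0 0 0;0.5 -0.21 0 0 0 0 0"

```text
clock: 10.4
tool_pos: [0.5807, -0.2441, 0.054]
tcp_rot: [0.001, 0.837, 0.547, 0.0]
wrist_force: [-0.8, -2.8, 7.5]
grip_width: 0.0217
```

```bash
cat > chk.py <<'E'
from h import *
import sys
s=arm.read_state();p=arm.grab_frame('wrist');c=arm.grab_frame('scene')
print(s['clock'],s['tool_pos'],s['tcp_rot'].round(4),s['wrist_force'],s['grip_width'])
u=np.array([np.cos(np.radians(66.3)),np.sin(np.radians(66.3))]);y=np.array([u[1],-u[0]])
pr=lambda n,a:print(n,np.round(a[:2],4),'along %.4f right %.4f'%(np.dot(a[:2],u),np.dot(a[:2],y)))
f=c['frame'].astype(int)
m=(f[...,0]-f[...,1]>45);m[:218]=0;m[240:]=0;m[:,:316]=0;m[:,350:]=0
w=np.clip(f[...,0]-f[...,1],0,None)*m;ys,xs=np.nonzero(m);ww=w[ys,xs]
uv=np.array([(xs*ww).sum(),(ys*ww).sum()])/ww.sum();print('dot px',uv,len(xs))
pr('dot scene',atz(c,uv,.038));pr('tip scene',atz(c,(327.0,231.9),.043))
g=p['frame'].astype(int);b=(g[...,2]-g[...,0]>20);gg=g.sum(-1)//3
for r in range(0,150,12):
    x=np.nonzero(b[r,200:420])[0]
    if len(x): print('head row',r,x.min()+200,x.max()+200)
for r in(150,200): e=np.abs(np.diff(gg[r,200:440]));print(r,[(int(i)+200,int(e[i])) for i in np.nonzero(e>12)[0]])
save(np.hstack([cv2.resize(p['frame'][:200,220:420],(400,400),interpolation=2),cv2.resize(c['frame'][200:250,305:350],(360,400),interpolation=2)]),sys.argv[1])
E
python3 chk.py w6.png
```

```text
10.4 [ 0.58066293 -0.24408145  0.05399551] [6.000e-04 8.374e-01 5.466e-01 1.000e-04] [-0.77526675 -2.82278865  7.4923809 ] 0.021652820304134488
dot px [329.71499792 233.55172414] 19
dot scene [ 0.6157 -0.1657] along 0.0957 right 0.6304
tip scene [ 0.6179 -0.1609] along 0.1011 right 0.6305
head row 0 282 377
head row 12 282 377
head row 24 281 378
head row 36 275 385
head row 48 270 389
head row 60 270 390
head row 72 271 389
head row 84 275 386
head row 96 284 377
head row 108 297 363
150 [(241, 20), (242, 19), (260, 23), (385, 15), (386, 32), (387, 31), (407, 13), (408, 29), (409, 18)]
200 [(243, 19), (244, 25), (260, 29), (261, 30), (383, 18), (385, 16), (405, 33), (406, 25)]
```

View pics/w6.png

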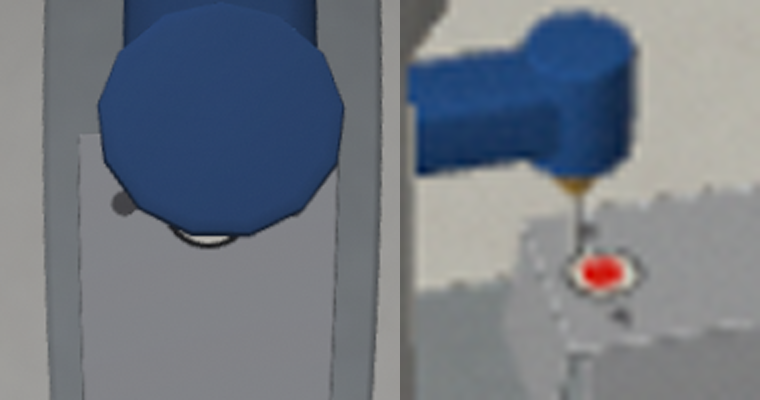

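Run:
```python
from h import *
s=arm.read_state();p=arm.grab_frame('wrist');t=arm.grab_frame('top');print(s['clock'],s['tool_pos'],s['tcp_rot'])
u=np.array([np.cos(np.radians(66.3)),np.sin(np.radians(66.3))]);y=np.array([u[1],-u[0]])
pr=lambda n,a:print(n,np.round(a[:2],4),'along %.4f right %.4f'%(np.dot(a[:2],u),np.dot(a[:2],y)))
g=p['frame'].astype(int);b=(g[...,2]-g[...,0]>20)
ys,xs=np.nonzero(b[38:119,200:420]);
pts=np.c_[xs+200,ys+38].astype(np.int32);h=cv2.convexHull(pts)
X=np.array([watz(p,s,q[0],.106)[:2] for q in h if q[0][1]>45],np.float32)*1000
A=np.c_[2*X,np.ones(len(X))];sol=np.linalg.lstsq(A,(X**2).sum(1),rcond=None)[0]
print('r',np.sqrt(sol[2]+sol[0]**2+sol[1]**2));pr('head wrist',sol[:2]/1000)
pr('dot wrist',watz(p,s,(323.7,100.8),.038))
o,_=wray(p,s,(320,240));print('cam',o)
```

```text
10.5 [ 0.58071184 -0.2440416   0.05400302] [6.46230273e-04 8.37393567e-01 5.46600010e-01 1.56490482e-04]
r 12.44680668123116
head wrist [ 0.6171 -0.16  ] along 0.1015 right 0.6294
dot wrist [ 0.6135 -0.1655] along 0.0950 right 0.6283
cam [ 0.61117318 -0.16994271  0.18274661]
```

drive_tool --plan "0.08 0.01 0 0 0 0 0;0.16 0.02 0 0 0 0 0;0.24 0.03 0 0 0 0 0;0.24 0.03 0 0 0 0 0;0.24 0.03 0 0 0 0 0;0.24 0.03 0 0 0 0 0"

```text
clock: 11.1
tool_pos: [0.5831, -0.2398, 0.054]
tcp_rot: [0.001, 0.838, 0.546, -0.001]
wrist_force: [-2.5, -3.9, 7.8]
grip_width: 0.0217
```

```bash
python3 chk.py w7.png
python3 - <<'E'
from h import *
s=arm.read_state();c=arm.grab_frame('scene');print(s['tool_pos'],s['wrist_force'])
save(cv2.resize(c['frame'][218:246,310:350],(800,560),interpolation=cv2.INTER_CUBIC),'w7s.png')
E
```

```text
11.1 [ 0.5830872  -0.23984138  0.05396671] [ 7.000e-04  8.376e-01  5.463e-01 -6.000e-04] [-2.51929338 -3.88766131  7.76169977] 0.021706634653264223
dot px [327.31382748 233.72258344] 19
dot scene [ 0.6181 -0.1618] along 0.1002 right 0.6310
tip scene [ 0.6179 -0.1609] along 0.1011 right 0.6305
head row 0 279 374
head row 12 279 375
head row 24 279 375
head row 36 279 375
head row 48 276 378
head row 60 271 383
head row 72 267 387
head row 84 267 387
head row 96 268 386
head row 108 272 382
head row 120 282 373
head row 132 296 358
150 [(240, 22), (241, 17), (260, 24), (385, 14), (386, 31), (387, 29), (406, 17), (407, 29), (408, 14)]
200 [(242, 13), (243, 22), (260, 27), (261, 30), (383, 15), (404, 42), (405, 24)]
[ 0.58308069 -0.23983995  0.05397136] [-1.71660479 -2.59505905  8.15988245]
```

View pics/w7s.png

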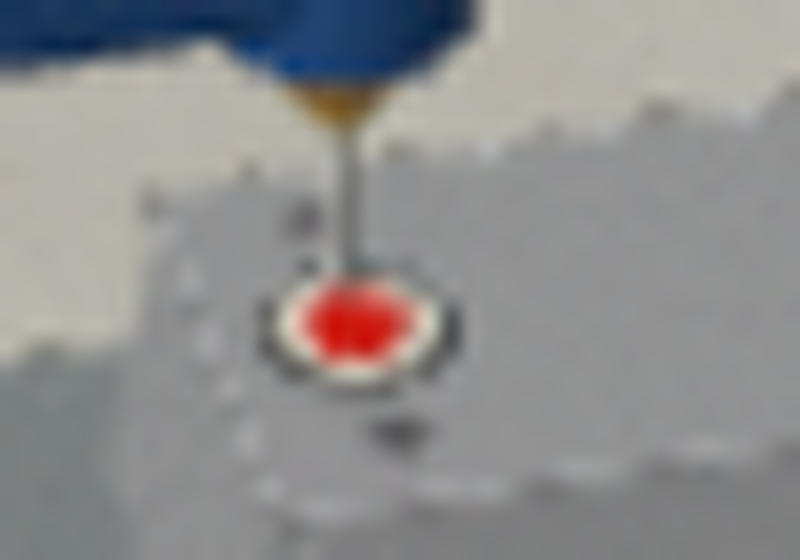

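The scene view shows the dot centred at about (327.3,233.7), in line under the tip at about (327.0,231.4). A further 0.7 mm forward closes the gap.

drive_tool --plan "0.03 0 0 0 0 0 0;0.03 0 0 0 0 0 0;0.03 0 0 0 0 0 0;0.03 0 -0.02 0 0 0 0;0.03 0 -0.02 0 0 0 0;0.03 0 -0.02 0 0 0 0"

```text
clock: 11.75
tool_pos: [0.5834, -0.2387, 0.054]
tcp_rot: [0.0, 0.838, 0.546, -0.0]
wrist_force: [-1.6, -3.5, 5.9]
grip_width: 0.0216
```

```bash
python3 chk.py w8.png|head -4
```

```text
11.75 [ 0.58335875 -0.23871616  0.05400918] [ 4.000e-04  8.376e-01  5.463e-01 -4.000e-04] [-1.573175   -3.52337832  5.86090984] 0.02161953782344177
dot px [326.75086207 233.91810345] 18
dot scene [ 0.6183 -0.1606] along 0.1014 right 0.6307
tip scene [ 0.6179 -0.1609] along 0.1011 right 0.6305
```

drive_tool --plan "0 0 0 0 0 0 0.35;0 0 0 0 0 0 0.4;0 0 0 0 0 0 0.45;0 0 0 0 0 0 0.5;0 0 0 0 0 0 0.5;0 0 0 0 0 0 0.5;0 0 0 0 0 0 0.5"

```text
clock: 12.43
tool_pos: [0.5835, -0.2377, 0.0533]
tcp_rot: [-0.0, 0.837, 0.547, -0.0]
wrist_force: [0.2, 0.1, -0.9]
grip_width: 0.0426
```

```bash
python3 chk.py w9.png|head -4
```

```text
12.4333 [ 0.58346368 -0.23773344  0.0532913 ] [-2.000e-04  8.375e-01  5.465e-01 -0.000e+00] [ 0.20911242  0.11729352 -0.88928284] 0.04261398698815835
dot px [326.57511838 233.86612139] 19
dot scene [ 0.6186 -0.1605] along 0.1017 right 0.6309
tip scene [ 0.6179 -0.1609] along 0.1011 right 0.6305
```

drive_tool --plan "0 0 -0.3 0 0 0 0.5;0 0 -0.8 0 0 0 0.5;0 0 -1.6 0 0 0 0.5;-0.3 0 -2.6 0 0 0 0.5;-0.8 0 -3.6 0 0 0 0.5;-1.5 0 -4.6 0 0 0 0.5;-2 0 -5 0 0 0 0.5;-2 0 -5 0 0 0 0.5;-2 0 -5 0 0 0 0.5"

```text
clock: 13.28
tool_pos: [0.5631, -0.2852, 0.1792]
tcp_rot: [0.001, 0.838, 0.545, 0.0]
wrist_force: [0.5, -0.1, -1.5]
grip_width: 0.0426
```

```bash
python3 chk.py w10.png|head -4
python3 - <<'E'
from h import *
c=arm.grab_frame('scene');t=arm.grab_frame('top')
save(np.hstack([cv2.resize(c['frame'][200:340,305:435],(390,420),interpolation=2),cv2.resize(t['frame'][190:360,245:390],(358,420),interpolation=2)]),'fin.png')
E
```

```text
13.2833 [ 0.56308261 -0.28517385  0.17921716] [7.000e-04 8.383e-01 5.452e-01 3.000e-04] [ 0.47661587 -0.07649771 -1.51497439] 0.04264314745430494
dot px [326.57427458 233.86877436] 19
dot scene [ 0.6186 -0.1605] along 0.1017 right 0.6309
tip scene [ 0.6179 -0.1609] along 0.1011 right 0.6305
```

View pics/fin.png

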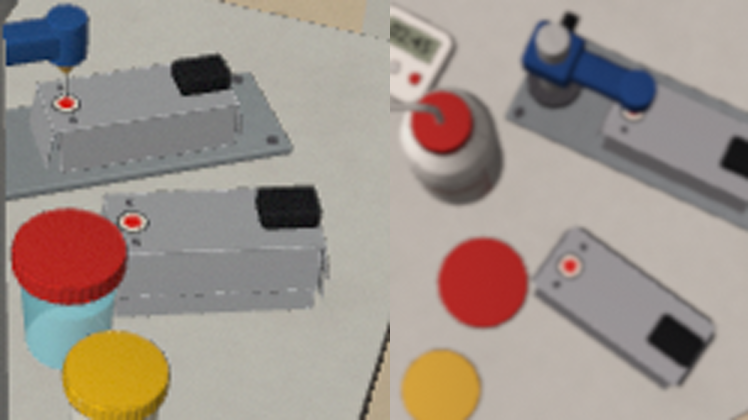

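The carrier stands flat on the stage with its dot under the needle. The other two are still nested and the cups stand where they were.

```bash
python3 -c "
from rig import arm
print(arm.read_state()['wrist_force']);print(arm.job_done())"
```

```text
[-1.00068133 -0.01169599  0.75674269]
the job is handed in; nothing more can be done
None
```

I lifted the top carrier level off the stack and set it on the front of the stage with its dot about 60 mm short of the needle. I then slid it in, including about 5 mm sideways to centre it, let go and backed the gripper away. The job was handed in at about 13.5 s of the 48 s.

**Dot under the needle:** after release, the scene camera puts the dot about 0.6 mm along and 0.4 mm across from the needle tip. It did not move as the gripper withdrew.

**Disagreement between cameras:** just before the last 5–6 mm of the slide, the wrist camera put the needle about 1 mm farther along and 1 mm to the right of the scene camera's estimate. I steered between the two and then trusted the scene camera for the last nudge. The head hid the dot from the wrist camera by then, so about 1 mm of uncertainty remains.

**Everything else:**
- **Stack and cups:** in the last pictures the two lower carriers are still nested in place and both cups stand where they were.
- **Bottles and timer:** the wash bottle and timer look unmoved in the part of them that shows. The sample bottle was outside the last picture, but the arm never worked close to it.
- **Forces:** the highest wrist force I read was about 9 N. I saw no sign of contact with the needle.

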